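# Unbolt and open the vial safe

## Task

The shielded vial safe on the bench is bolted shut. Press the sprung safety catch down with one fingertip and keep it down while the other fingertip pushes the bolt's upright tab all the way back out of the lid, then let the catch spring up so that it locks the bolt withdrawn. Then push the sliding lid fully open, leaving the vials standing in their cells and the things round the safe where they are.

Things in the scene. Friction and masses are not known exactly. Their poses are not given: they have to be found in the camera images.
- safe: shielded vial safe: grey steel box 205 deep (x), 260 wide (y), 95 mm high, fixed. Origin: centre of its underside; x to its back, y to its left, z up. 'Safe frame' below is this frame, in mm. Front deck (x -105 to -12, top z 98) carries the lock; behind it the lid, over the cells on the right half. Highest: bolt tab z 148, catch pad z 136, lid flange z 127; all else under z 114
- bolt (a joint): bolt travel, m: 0 = home, its nose in the staple on the lid, so the lid cannot slide; 0.032 = fully withdrawn, at its stop. Slides along safe -x (to the front), needs 2 to 4 N. A flat steel bar 20 wide, 8 thick along the line y = -40, z 99 to 107, in two guides. Withdrawn over 28 mm, the released catch locks it
- bolt_tab (a point): middle of the top edge of the back face (the face to push, towards the lid) of the bolt's upright steel tab; safe frame (-35, -49, 148) with the bolt home; moves with it. Tab: 6 thick (x), 22 wide (y -60 to -38), from the bar (z 109) up to z 148. Behind it, at y -60 to 0 and x -35 to 90, nothing is higher than z 114
- catch (a joint): rotation of the safety catch, rad: 0 = up (rest), its tooth blocks a lug on the bolt after 2 mm; above 0.25 the tooth clears it; 0.42 = pressed to the stop. Sprung up: at the pad 2.5 N at rest, 6 N at 0.3, 7.5 N at the stop. Let go in mid-travel its tooth rests on the lug; let go with the bolt withdrawn it springs to 0, tooth behind the lug
- catch_pad (a point): centre of the top of the catch's ribbed pad; safe frame (-48, 20, 133) at rest. Pad: steel plate 72 long (x -84 to -12), 30 wide (y 5 to 35), tilted 0.2 rad at rest, left edge higher. It rocks about an axis along x at y -6, z 112: centre 7 mm down at 0.25, 9.5 at 0.33, 12 at the stop, wherever along x it is pressed; a fingertip can slide along it in x
- lid (a joint): travel of the sliding lid, m: 0 = shut over the cells, 0.090 = fully open at its stop; slides along safe +y (to the left), needs 3 to 5 N, stays where it is left
- lid_push (a point): point on the outer (right) face of the lid's upright push flange, to be pushed to safe +y; safe frame (30, -118, 112) with the lid shut; moves with it. Flange: aluminium, 6 thick (y), x -8 to 86, from the lid's top z 98 up to z 127. Right of it the safe's top is at z 86 and ends at y -130; uncovered vials reach z 81
- vial_0: one of four capped glass sample vials, 27 mm in diameter, 59 high, standing loose in the four cells (2 by 2) under the lid, foot at z 22, cap top at z 81 in the safe frame; origin: centre of its underside
- vial_1: one of four capped glass sample vials, 27 mm in diameter, 59 high, standing loose in the four cells (2 by 2) under the lid, foot at z 22, cap top at z 81 in the safe frame; origin: centre of its underside
- vial_2: one of four capped glass sample vials, 27 mm in diameter, 59 high, standing loose in the four cells (2 by 2) under the lid, foot at z 22, cap top at z 81 in the safe frame; origin: centre of its underside
- vial_3: one of four capped glass sample vials, 27 mm in diameter, 59 high, standing loose in the four cells (2 by 2) under the lid, foot at z 22, cap top at z 81 in the safe frame; origin: centre of its underside
- weight: brass calibration weight, 28 diameter, 35 high, on the bench left of the safe; origin: centre of its underside
- crucible: white crucible, 40 diameter, 30 high, on the bench left of the safe; origin: centre of its underside
- dish: petri dish, 63 diameter, 15 high, on the bench right of the safe; origin: centre of its underside
- stopper: dark red rubber stopper, 32 diameter, 28 high, on the bench right of the safe; origin: centre of its underside

How it is judged:
By the outcome, as a careful person would: the job done as asked, in the order asked, and still so for the second after the job is handed in, with the robot touching nothing.
It also fails if it takes over 42 s, if anything falls off the work surface, if the arm or the gripper's body presses on something with over 40 N, if the wrist force passes 120 N, or if a joint passes its speed limit or range.

## Robot

A 6-joint arm with a two-finger parallel gripper is mounted at the origin on a cart in front of the work surface, level with it; the furniture and walls round the work are solid. World frame = base frame: x ahead of the robot, y to its left, z up, the work surface at z = 0. Lengths are in mm, angles in rad, forces in N, time in s.
With the tool pointing down it reaches from about 275 to 825 mm from the base axis. Payload 4.9 kg.
Tool frame: the origin (TCP) lies at the very end of the fingers, on their centre line; the grasp point (between the pads) lies 19 mm behind it; z points along the fingers, y is the direction in which the jaws open and shut (so a half turn about z gives the same grasp; the last joint's range is limited). The gripper opens to 85 mm and grips with 20 to 120 N. Pads are 22 mm wide; open, the fingers measure 114 mm over their backs; the gripper's body (76 mm by 85 mm) begins 54 mm behind the grasp point. The pads swing forward as they close: fully open they stand 13 mm farther back than shut.
Start: joints at [-1.292, 0.326, -0.193, 1.052, 0, 1.437], TCP at [220.66, -503.813, 231.281] pointing down, gripper open.
Joint ranges: [-2.65, 2.65], [-0.97, 1.79], [-1.3, 1.35], [-1.93, 2.1], [-1.47, 1.37], [-3.14, 3.14]. Speed limits (rad/s): [2.57, 2.57, 3.14, 3.14, 3.14, 3.14].

## Interface

Orientations are given as [roll, pitch, yaw] about the fixed x, y, z axes, in that order (R = Rz(yaw) Ry(pitch) Rx(roll)).
In Python, from bench import bot, solve_ik, imaging gives the robot as it stands. Calls block until the motion is done:
- bot.move_ptp(position, orientation): joint-space move of the TCP to a pose.
- bot.movel(position, rot=None, max_speed=150, threshold=None): straight line of the TCP; rot=None keeps the orientation; max_speed is the mean speed in mm/s. With threshold (N) it stops when the force on the tool has changed by that much, and returns True; else False.
- bot.move_j(angles): joint-space move.
- bot.grip(opening, effort=None): opening from 0.0 (shut) to 1.0 (fully open); effort is the grip in N (None keeps the last); returns when the fingers have stopped.
- bot.dwell(seconds).
- solve_ik(position, orientation): joint angles nearest the present ones, or None.
- bot.get_state(): the state.
- imaging.capture(name): name is "scene" or "top" or "wrist"; returns the picture (420x560x3 uint8, blue, green, red); there is no depth.
- imaging.camera_model(name): a dict with "K" (3x3 intrinsics, pixels), "position" and "rotation" of the camera in the world. Camera axes: x right, y up, looking along -z (the intrinsics and any distortion apply to the point x, -y, -z); pixel columns grow to the right and rows downward; lengths in mm; the calibration is good to about 2 mm. A picture is of the moment at which its call begins: read the wrist's pose just before it. camera_model takes no time and is no camera call; for the wrist camera it gives the pose at the moment of the call.
A pose or a line that the arm cannot do raises bot.IKError and nothing moves.
- bot.sign_off(): hands the job in, once; it reports no verdict.
The state is a dict: "t": time; "qpos": joint angles; "joint_velocities": joint speeds; "effort": joint torques, N m; "tcp_pos": TCP position; "orientation": TCP orientation; "contact_force": force on the tool from outside, world axes, zero at the start; "wrist_torque": the same for the moment, N m; "opening": opening from 0.0 (shut) to 1.0 (fully open).
Only numpy, scipy, OpenCV 4.12 (cv2) and the standard library are available. Lean on these libraries where they do the work, as an engineer would, in place of code of your own. Each camera call takes 0.05 s, during which the arm holds its last target.

## Working session

There is one attempt and no reset: what is moved stays moved. The work goes in short steps, each a Python script; the robot and the scene stay as the last script left them, time stands still between calls to the robot, and variables do not carry over. Pictures are saved under pics/ and viewed, and the job is handed in when it is done.

```bash
ls; mkdir -p pics
python3 - <<'E'
from bench import bot, solve_ik, imaging
import cv2
for n in ("scene","top","wrist"):
    m=imaging.camera_model(n); print(n,m)
    cv2.imwrite(f"pics/{n}0.png",imaging.capture(n))
print(bot.get_state())
E
```

```text
pics
scene {'K': array([[493.19986488,   0.        , 280.42096302],
       [  0.        , 493.19986488, 210.50903961],
       [  0.        ,   0.        ,   1.        ]]), 'position': array([-202.58533468, -453.26388664,  705.67338423]), 'rotation': array([ 0.9656456 ,  0.01941841, -0.98264226])}
top {'K': array([[453.29303734,   0.        , 278.48178016],
       [  0.        , 453.29303734, 214.33221541],
       [  0.        ,   0.        ,   1.        ]]), 'position': array([ 267.09577852,   23.78101587, 1316.70598199]), 'rotation': array([ 0.21060118, -0.00394572, -1.52271085])}
wrist {'K': array([[364.03989966,   0.        , 276.47567078],
       [  0.        , 364.03989966, 220.1104525 ],
       [  0.        ,   0.        ,   1.        ]]), 'position': array([ 288.00028201, -474.48016327,  372.51816334]), 'rotation': array([-2.93963247e-01,  1.12816935e-03, -1.15716181e+00])}
{'t': 0.15, 'qpos': array([-1.29220467e+00,  3.26788948e-01, -1.93332892e-01,  1.05203742e+00,
        9.27326021e-07,  1.43659160e+00]), 'joint_velocities': array([ 0.00021045, -0.00255284,  0.00462091,  0.00232674, -0.00039637,
        0.00035353]), 'effort': array([ 2.57346212e-03, -4.43697667e+01,  2.62668550e+01,  1.02599445e-02,
       -1.84521200e-04, -1.47635205e-06]), 'tcp_pos': array([ 220.52916068, -503.36414812,  230.68147872]), 'orientation': array([-3.14024210e+00, -1.83282600e-04,  4.12796258e-01]), 'contact_force': array([-0.68033432, -0.5729643 , -0.19076442]), 'wrist_torque': array([ 0.02320712, -0.02736884, -0.05226432]), 'opening': 1.0024206003176617}
```

View pics/scene0.png

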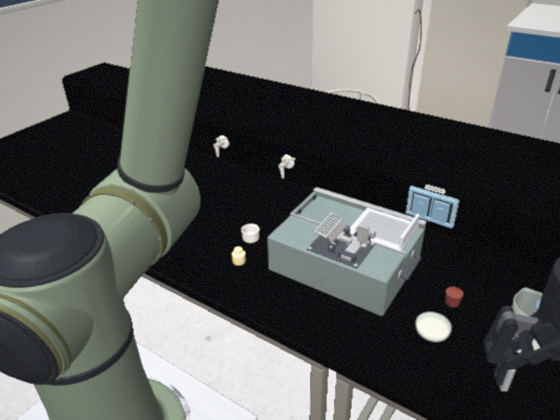

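View pics/top0.png

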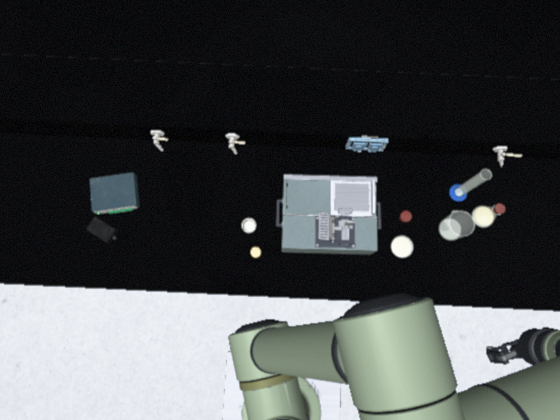

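View pics/wrist0.png

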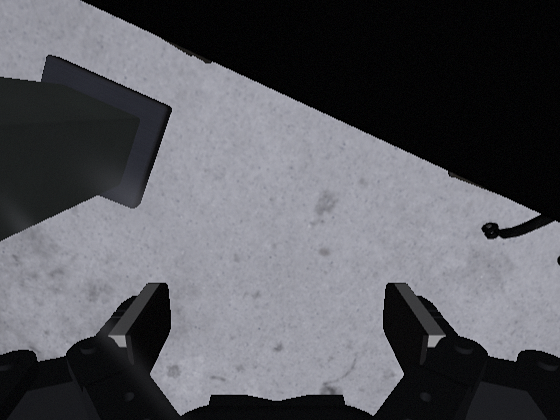

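```bash
cat > h.py <<'E'
import numpy as np, cv2
from scipy.spatial.transform import Rotation as R
from bench import bot, solve_ik, imaging
def ray(m,u,v):
    K=m["K"]; d=np.array([(u-K[0,2])/K[0,0],-(v-K[1,2])/K[1,1],-1.])
    r=R.from_euler("xyz",m["rotation"]).as_matrix()
    return np.array(m["position"]),r@d
def onz(m,u,v,z):
    p,d=ray(m,u,v); return p+d*(z-p[2])/d[2]
def proj(m,X):
    r=R.from_euler("xyz",m["rotation"]).as_matrix()
    c=(np.atleast_2d(X)-m["position"])@r; K=m["K"]
    return np.c_[K[0,0]*c[:,0]/-c[:,2]+K[0,2],-K[1,1]*c[:,1]/-c[:,2]+K[1,2]]
E
python3 - <<'E'
from h import *
m=imaging.camera_model("top"); print(m.keys())
im=cv2.imread("pics/top0.png")
for u,v,z in [(283,176,98),(377,176,98),(378,252,95),(282,252,95),(406,216,28),(402,246,15),(249,226,30),(255.5,252.5,35)]: print(u,v,onz(m,u,v,z).round())
cv2.imwrite("pics/topz.png",cv2.resize(im[160:270,260:400],None,fx=5.5,fy=5.5,interpolation=cv2.INTER_CUBIC))
E
```

```text
dict_keys(['K', 'position', 'rotation'])
283 176 [638.  24.  98.]
377 176 [ 651. -239.   98.]
378 252 [ 437. -243.   95.]
282 252 [424.  17.  95.]
406 216 [ 556. -339.   28.]
402 246 [ 469. -330.   15.]
249 226 [504. 115.  30.]
255.5 252.5 [427.  92.  35.]
```

View pics/topz.png

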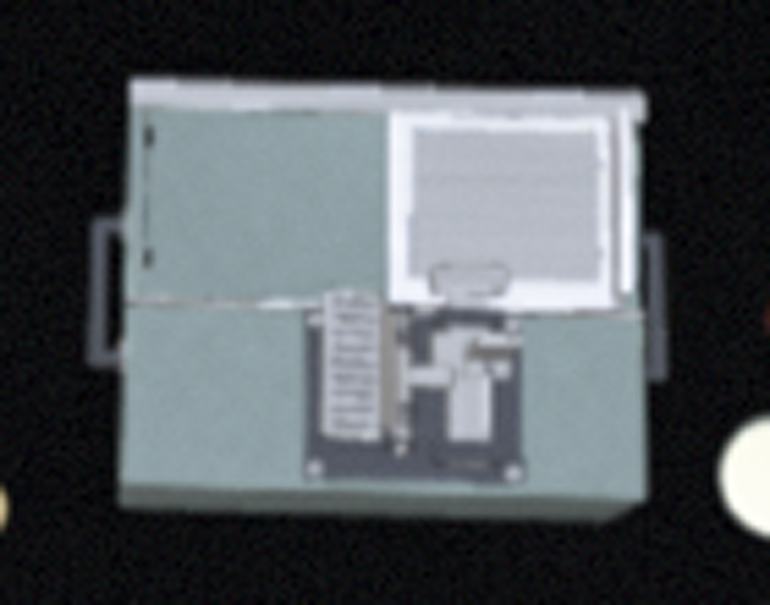

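Run:
```python
from h import *
bot.move_ptp([505,-112,330],[np.pi,0,0.045])
s=bot.get_state(); print(s["t"],s["tcp_pos"],s["orientation"],s["contact_force"])
m=imaging.camera_model("wrist"); im=imaging.capture("wrist"); cv2.imwrite("pics/w1.png",im)
import pickle; pickle.dump(m,open("w1.pkl","wb")); print(m)
```

```text
1.95 [ 504.82923015 -112.69195515  329.74325853] [3.14145023e+00 4.24504494e-04 4.40279459e-02] [-0.50049042  0.23480259  0.30327718]
{'K': array([[364.03989966,   0.        , 276.47567078],
       [  0.        , 364.03989966, 220.1104525 ],
       [  0.        ,   0.        ,   1.        ]]), 'position': array([ 578.4271084, -109.9541068,  471.6384749]), 'rotation': array([-2.94400846e-01, -7.68786478e-04, -1.52591179e+00])}
```

View pics/w1.png

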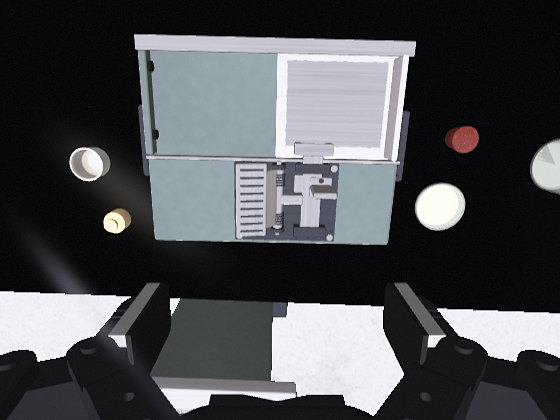

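Run:
```python
from h import *
im=cv2.imread("pics/w1.png")
cv2.imwrite("pics/w1a.png",cv2.resize(im[25:255,130:420],None,fx=2.6,fy=2.6,interpolation=cv2.INTER_CUBIC))
cv2.imwrite("pics/w1b.png",cv2.resize(im[135:250,225:345],None,fx=5,fy=5,interpolation=cv2.INTER_CUBIC))
```

```text
(no output)
```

View pics/w1a.png

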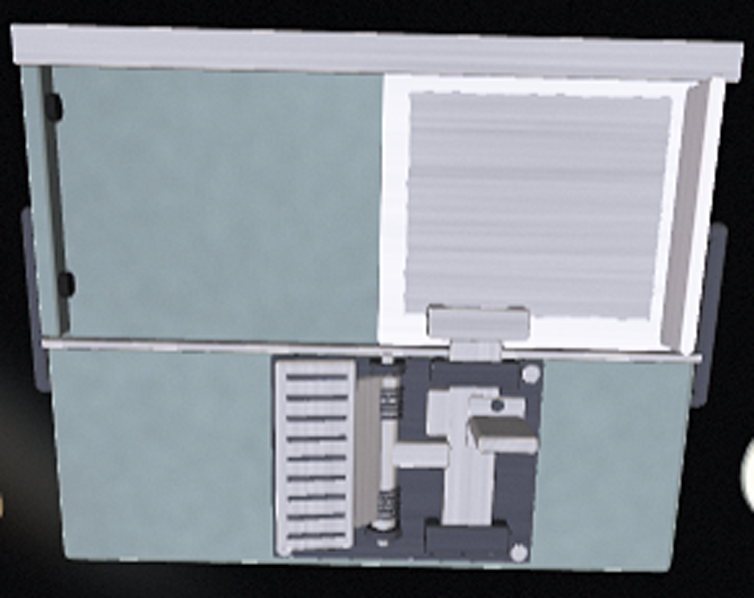

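View pics/w1b.png

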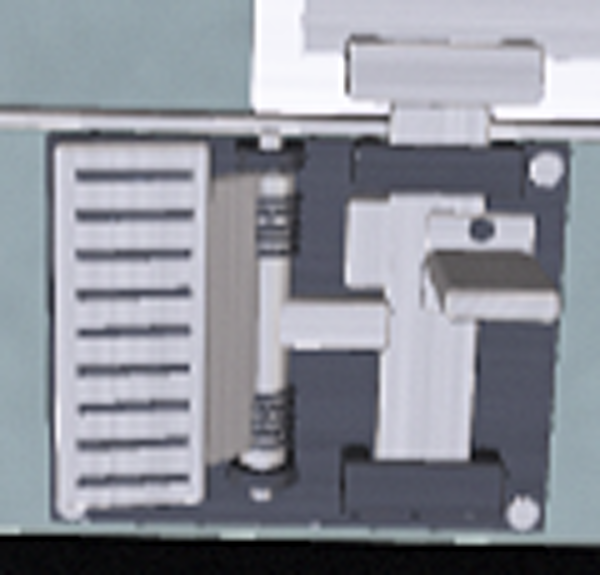

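```bash
cat > fit.py <<'E'
from h import *
import pickle
from scipy.optimize import least_squares
m=pickle.load(open("w1.pkl","rb"))
P=np.array([[-35,-49,148],[-48,20,133],[-105,130,97],[-105,-130,97],[-8,-118,127]],float)
U=np.array([[325.4,193],[251.6,200],[155,239.2],[387.7,244.6],[395.4,160.4]])
def tow(q,P):
    c,s=np.cos(q[2]),np.sin(q[2]); P=np.atleast_2d(P)
    return P@np.array([[c,s,0],[-s,c,0],[0,0,1]])+[q[0],q[1],0]
W=np.array([onz(m,u,v,z) for (u,v),z in zip(U,P[:,2])])
r=least_squares(lambda q:(tow(q,P)-W)[:,:2].ravel(),[537,-110,.045])
if __name__=="__main__":
    print(r.x); print((tow(r.x,P)-W).round(1)); print(W.round(1))
    mt=imaging.camera_model("top")
    for p,(u,v) in zip(tow(r.x,P),proj(mt,tow(r.x,P))): print(u.round(1),v.round(1),((u-260)*5.5).round(),((v-160)*5.5).round())
E
python3 fit.py
```

```text
[ 5.43627331e+02 -1.08230972e+02  2.16249409e-02]
[[ 1.6 -0.1  0. ]
 [ 0.3  0.9 -0. ]
 [-1.4  3.2  0. ]
 [-0.9 -1.9  0. ]
 [ 0.4 -2.1  0. ]]
[[ 508.1 -157.9  148. ]
 [ 494.9  -90.2  133. ]
 [ 437.3   16.3   97. ]
 [ 442.3 -238.6   97. ]
 [ 537.8 -224.3  127. ]]
350.2 220.4 496.0 332.0
323.3 225.6 348.0 361.0
281.3 247.7 117.0 482.0
377.3 250.3 645.0 496.0
374.5 212.8 630.0 290.0
```

```bash
cat >> h.py <<'E'
Q=[542.3,-108.7,0.022]
def sw(x,y,z):
    c,s=np.cos(Q[2]),np.sin(Q[2]); return [Q[0]+c*x-s*y,Q[1]+s*x+c*y,z]
O=[np.pi,0,Q[2]]
E
python3 - <<'E'
from h import *
bot.grip(0.7)
bot.move_ptp(sw(-18,-14.5,180),O)
bot.dwell(.2)
s=bot.get_state(); print(s["t"],s["tcp_pos"],s["orientation"],s["contact_force"],s["opening"])
for n in("wrist","scene"):
    cv2.imwrite(f"pics/{n}2.png",imaging.capture(n))
im=cv2.imread("pics/scene2.png");cv2.imwrite("pics/scene2z.png",cv2.resize(im[150:320,250:450],None,fx=3.5,fy=3.5,interpolation=cv2.INTER_CUBIC))
E
```

```text
3.2417 [ 526.04741347 -124.06540912  182.17859223] [ 3.14006573 -0.00373786  0.02211488] [ 0.54097171 -0.16350703  0.33161007] 0.6981608247273168
```

View pics/wrist2.png

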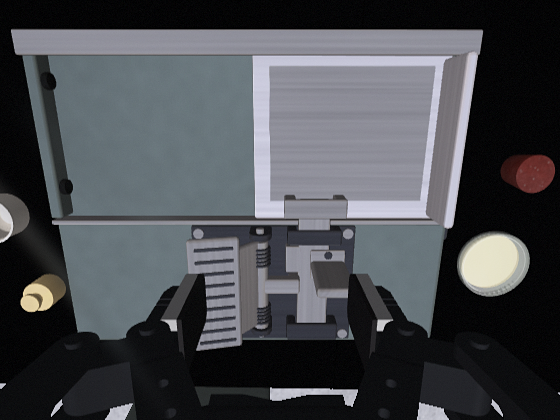

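View pics/scene2z.png

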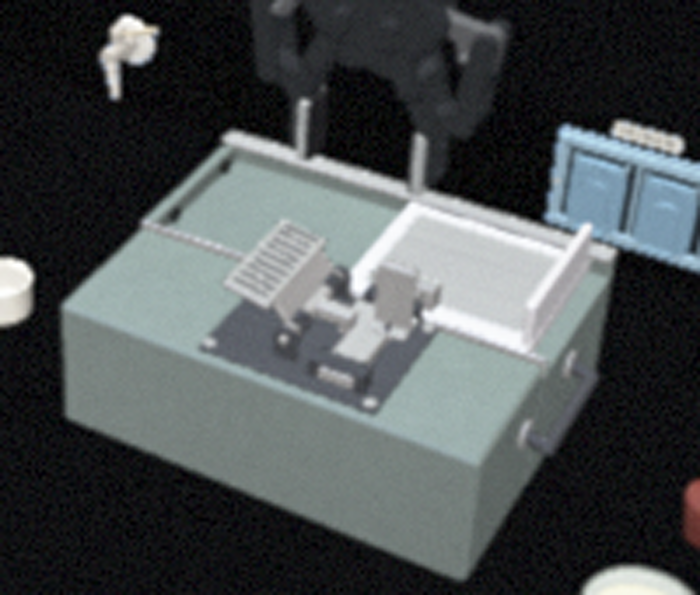

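Run:
```python
from h import *
m=imaging.camera_model("wrist")
print(proj(m,np.array([sw(-35,-60,148),sw(-35,-38,148),sw(-12,5,130),sw(-8,-118,127),sw(-8,-118,98)])))
b=bot.get_state(); b0=b["contact_force"]; print(b["tcp_pos"],b0)
bot.movel(sw(-18,-14.5,150),max_speed=80)
for z in (145,141,138,135,132,129):
    bot.movel(sw(-18,-14.5,z),max_speed=40); bot.dwell(.1)
    s=bot.get_state(); f=s["contact_force"]-b0
    print(z,s["t"],s["tcp_pos"].round(1),f.round(2),s["wrist_torque"].round(2))
    if np.linalg.norm(f)>3.5: break
cv2.imwrite("pics/w3.png",imaging.capture("wrist"))
im=imaging.capture("scene");cv2.imwrite("pics/s3.png",cv2.resize(im[150:320,250:450],None,fx=3.5,fy=3.5,interpolation=cv2.INTER_CUBIC))
```

```text
[[359.62310103 289.09084882]
 [318.45755967 289.08829972]
 [239.92866977 237.20619134]
 [456.60605501 228.88219552]
 [435.21457662 214.92702396]]
[ 525.53278929 -123.86968802  181.51906309] [-0.69040707 -0.11267396  0.07434801]
145 4.2417 [ 524.7 -123.6  145.2] [ 1.19 -0.01 -0.06] [-0.01 -0.02  0.01]
141 4.5917 [ 524.6 -123.6  140.9] [ 0.57 -0.18 -0.13] [-0.06 -0.01  0.03]
138 4.9417 [ 524.6 -123.6  138. ] [ 0.29  0.48 -0.61] [ 0.03 -0.02 -0.02]
135 5.2917 [ 524.6 -123.6  135. ] [ 0.69 -0.14  0.78] [ 0.01  0.04 -0.08]
132 5.6417 [ 524.6 -123.6  131.9] [0.9  0.31 0.14] [0.06 0.01 0.04]
129 5.9917 [ 524.6 -123.5  128.9] [ 0.91 -0.35 -0.43] [-0.02 -0.02 -0.02]
```

View pics/w3.png

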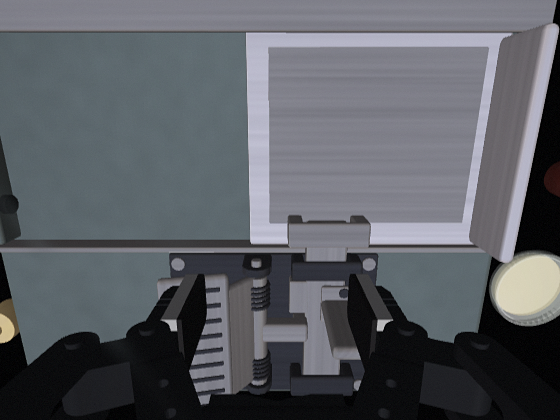

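View pics/s3.png

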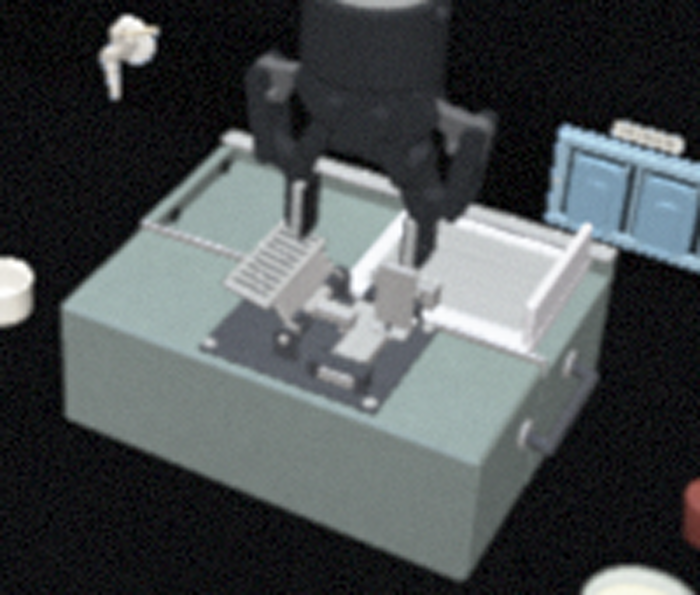

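Run:
```python
from h import *
F=[]
for i in range(8):
    F.append(bot.get_state()["contact_force"]); bot.dwell(.02)
print(np.array(F).round(1).tolist())
b0=np.mean(F,0)
for z in (127,125,123,121,119,117,115):
    bot.movel(sw(-18,-14.5,z),max_speed=40)
    f=[]
    for i in range(5):
        bot.dwell(.02); s=bot.get_state(); f.append(s["contact_force"])
    f=np.mean(f,0)
    print(z,s["t"],s["tcp_pos"].round(1),f.round(2),s["wrist_torque"].round(2))
    if f[2]>6: break
cv2.imwrite("pics/w4.png",imaging.capture("wrist"))
im=imaging.capture("scene");cv2.imwrite("pics/s4.png",cv2.resize(im[150:320,250:450],None,fx=3.5,fy=3.5,interpolation=cv2.INTER_CUBIC))
```

```text
[[0.4, -0.4, -0.5], [-1.3, 0.3, 0.8], [0.4, 0.7, 0.5], [0.6, 0.1, 0.4], [-0.3, -0.2, 0.1], [-0.0, 0.2, 0.1], [0.3, -0.3, -0.3], [-1.0, -0.1, 0.2]]
127 6.5583 [ 525.  -123.6  127.3] [0.33 0.53 2.19] [ 0.21 -0.14 -0.04]
125 6.8917 [ 525.  -123.3  125.2] [1.1  2.75 4.65] [ 0.6  -0.18  0.01]
123 7.225 [ 525.  -123.1  123.3] [1.4  3.42 5.61] [ 0.91 -0.23 -0.1 ]
121 7.5583 [ 525.1 -122.5  121.5] [1.1  5.27 7.83] [ 1.36 -0.15  0.02]
```

View pics/w4.png

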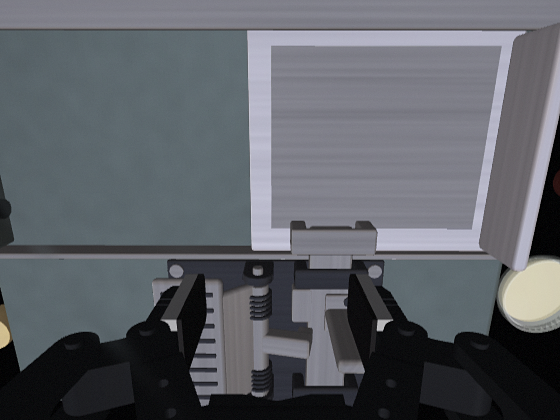

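View pics/s4.png

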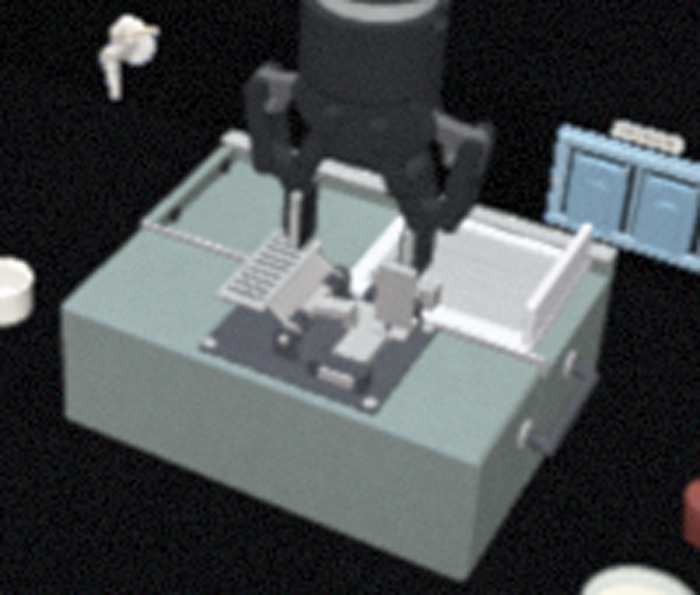

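Run:
```python
from h import *
for z in (119,118,117,116,115):
    bot.movel(sw(-18,-14.5,z),max_speed=40)
    f=[]
    for i in range(5):
        bot.dwell(.02); s=bot.get_state(); f.append(s["contact_force"])
    f=np.mean(f,0)
    print(z,s["t"],s["tcp_pos"].round(1),f.round(2),s["wrist_torque"].round(2))
    if f[2]>11: break
cv2.imwrite("pics/w5.png",imaging.capture("wrist"))
```

```text
119 7.9917 [ 525.1 -121.7  119.7] [0.66 6.89 9.62] [ 1.86 -0.08 -0.05]
118 8.325 [ 525.1 -121.3  118.7] [ 0.76  8.83 10.37] [ 2.07 -0.07 -0.03]
117 8.6583 [ 525.1 -120.9  117.8] [ 0.43  9.15 10.72] [ 2.37 -0.06 -0.02]
116 8.9917 [ 525.1 -120.6  116.8] [ 0.6  10.6  11.42] [ 2.57 -0.08 -0.06]
```

View pics/w5.png

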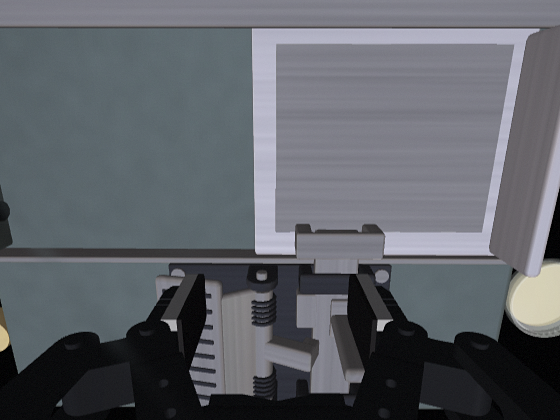

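Run:
```python
from h import *
for x in (-22,-26,-32,-38,-44,-48,-51,-53,-55):
    bot.movel(sw(x,-13,116),max_speed=35)
    f=[]
    for i in range(3):
        bot.dwell(.02); s=bot.get_state(); f.append(s["contact_force"])
    f=np.mean(f,0)
    print(x,s["t"],s["tcp_pos"].round(1),f.round(2),s["wrist_torque"].round(2))
    if abs(f[0])>22 or f[2]<4 : break
cv2.imwrite("pics/w6.png",imaging.capture("wrist"))
im=imaging.capture("scene");cv2.imwrite("pics/s6.png",cv2.resize(im[150:320,250:450],None,fx=3.5,fy=3.5,interpolation=cv2.INTER_CUBIC))
```

```text
-22 9.3667 [ 522.9 -121.2  117.5] [3.54 5.73 9.6 ] [ 1.54 -0.75 -0.13]
-26 9.6833 [ 519.7 -122.1  117.8] [5.06 3.93 9.43] [ 1.1  -0.97 -0.14]
-32 10.0583 [ 514.5 -122.8  118. ] [6.22 3.42 9.59] [ 0.96 -1.29 -0.17]
-38 10.4333 [ 508.7 -123.1  118.1] [6.4  2.95 8.85] [ 0.88 -1.32 -0.08]
-44 10.8083 [ 502.7 -123.3  118.1] [5.96 2.94 9.79] [ 0.88 -1.32 -0.11]
-48 11.125 [ 498.9 -123.5  118.2] [6.51 2.55 9.28] [ 0.73 -1.4  -0.12]
-51 11.425 [ 496.  -123.6  118.2] [6.83 3.38 9.66] [ 0.74 -1.39 -0.12]
-53 11.725 [ 494.2 -123.7  118.2] [6.89 2.78 9.64] [ 0.81 -1.55 -0.14]
-55 12.025 [ 492.2 -123.7  118.2] [7.7  2.53 9.12] [ 0.77 -1.54 -0.12]
```

View pics/w6.png

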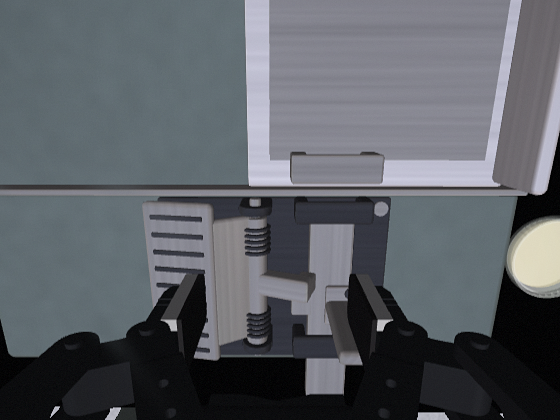

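View pics/s6.png

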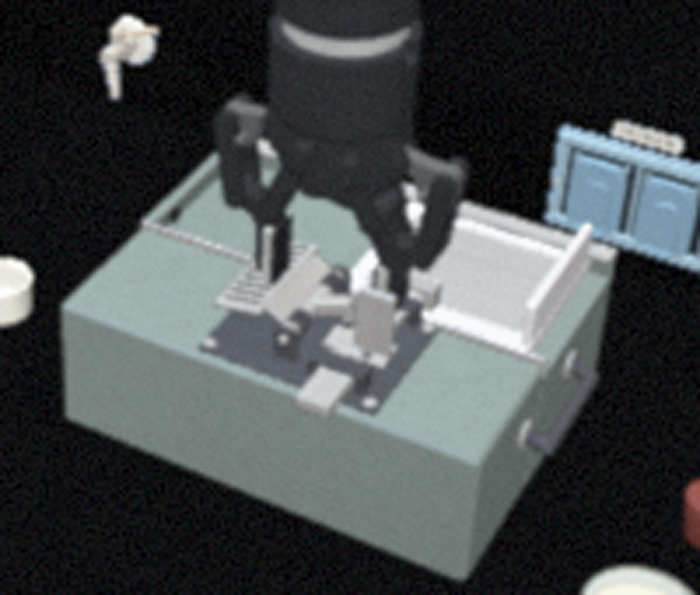

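Run:
```python
from h import *
for x in (-57,-59,-61,-63,-65,-67,-69):
    bot.movel(sw(x,-13,116),max_speed=35)
    f=[]
    for i in range(3):
        bot.dwell(.02); s=bot.get_state(); f.append(s["contact_force"])
    f=np.mean(f,0)
    print(x,s["t"],s["tcp_pos"].round(1),f.round(2),s["wrist_torque"].round(2))
    if abs(f[0])>14 or f[2]<4 : break
cv2.imwrite("pics/w7.png",imaging.capture("wrist"))
```

```text
-57 12.425 [ 490.2 -123.8  118.2] [7.16 2.62 9.45] [ 0.78 -1.51 -0.15]
-59 12.725 [ 488.1 -123.8  118.2] [6.9  3.13 9.5 ] [ 0.79 -1.52 -0.15]
-61 13.025 [ 486.8 -123.8  118.2] [8.95 2.82 8.11] [ 0.87 -1.78  0.09]
-63 13.325 [ 486.7 -123.9  118.4] [14.31  3.34  3.46] [ 1.01 -2.79  0.32]
```

View pics/w7.png

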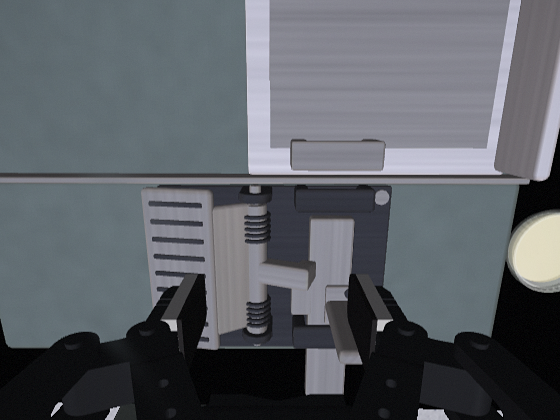

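Run:
```python
from h import *
bot.movel(sw(-61,-13,118),max_speed=60)
bot.movel(sw(-61,-13,175),max_speed=80)
bot.movel(sw(-35,-13,190),max_speed=150)
s=bot.get_state();print(s["t"],s["tcp_pos"].round(1),s["contact_force"].round(2))
import pickle
pickle.dump(imaging.camera_model("wrist"),open("w8.pkl","wb"))
cv2.imwrite("pics/w8.png",imaging.capture("wrist"))
```

```text
14.8417 [ 507.4 -122.4  189.4] [-0.5   0.11 -0.65]
```

View pics/w8.png

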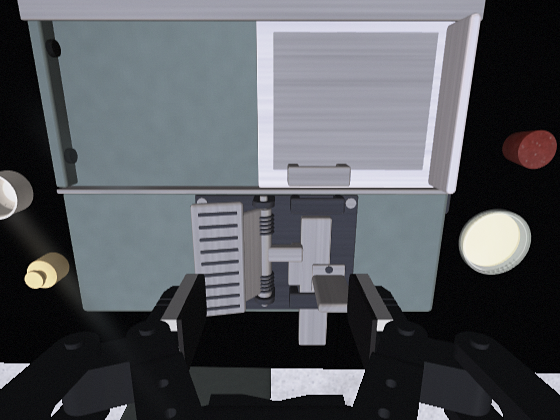

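Run:
```python
from h import *
bot.grip(0.0)
bot.movel(sw(30,-148,190),max_speed=200)
bot.movel(sw(30,-148,110),max_speed=100); bot.dwell(.1)
s=bot.get_state();print(s["t"],s["tcp_pos"].round(1),s["contact_force"].round(2),s["opening"])
cv2.imwrite("pics/w9.png",imaging.capture("wrist"))
im=imaging.capture("scene");cv2.imwrite("pics/s9.png",cv2.resize(im[150:320,250:450],None,fx=3.5,fy=3.5,interpolation=cv2.INTER_CUBIC))
```

```text
17.4333 [ 576.2 -256.3  110.9] [-0.29 -0.16 -0.75] 0.0044960693390046534
```

View pics/w9.png

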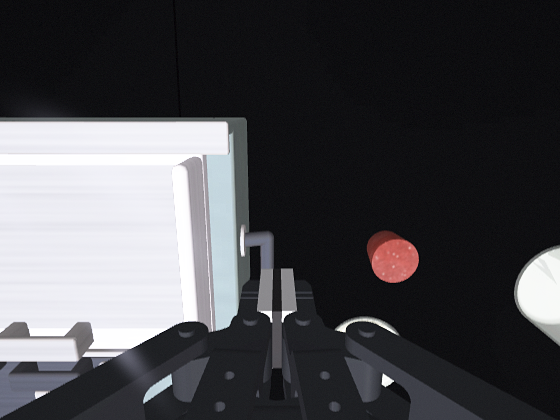

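View pics/s9.png

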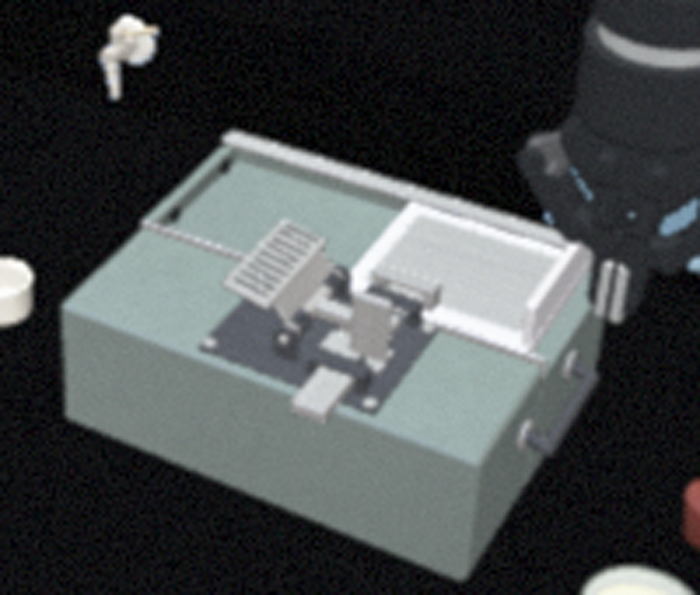

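Run:
```python
from h import *
ys=[-128,-110,-95,-80,-65,-52,-46,-43,-41,-39,-37,-35,-33,-31,-29,-27]
for y in ys:
    bot.movel(sw(30,y,110),max_speed=70)
    f=[]
    for i in range(3):
        bot.dwell(.02); s=bot.get_state(); f.append(s["contact_force"])
    f=np.mean(f,0)
    print(y,s["t"],s["tcp_pos"].round(1),f.round(2))
    if abs(f[1])>14 or abs(f[0])>12: break
cv2.imwrite("pics/w10.png",imaging.capture("wrist"))
```

```text
-128 18.0167 [ 575.1 -235.4  110. ] [ 0.05 -0.3  -0.07]
-110 18.475 [ 574.6 -217.7  109.9] [-0.52 -0.56 -0.46]
-95 18.8917 [ 574.3 -202.6  109.9] [0.03 0.4  0.53]
-80 19.3083 [ 574.  -187.7  110. ] [ 0.39 -0.41 -0.17]
-65 19.725 [ 573.7 -172.7  110. ] [-0.2  -0.25 -0.2 ]
-52 20.1083 [ 573.4 -159.7  110. ] [-0.22  0.01 -0.33]
-46 20.4083 [ 573.3 -153.9  110. ] [-0.07 -0.16  0.27]
-43 20.7083 [ 573.2 -151.1  110. ] [ 0.05 -2.75 -0.7 ]
-41 21.0083 [ 573.2 -148.9  110. ] [ 0.12 -2.63 -1.31]
-39 21.3083 [ 573.2 -148.3  110.1] [-0.06 -6.41 -1.17]
-37 21.6083 [ 573.2 -148.2  110.1] [ -0.19 -11.54  -2.48]
-35 21.9083 [ 573.2 -148.2  110.2] [  0.06 -16.6   -3.99]
```

View pics/w10.png

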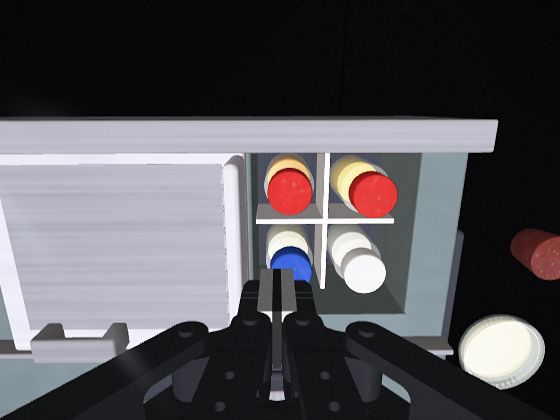

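Run:
```python
from h import *
bot.movel(sw(30,-55,110),max_speed=80)
bot.movel(sw(30,-55,200),max_speed=120)
bot.move_ptp(sw(-30,-40,340),O); bot.dwell(.3)
s=bot.get_state();print(s["t"],s["tcp_pos"].round(1),s["contact_force"].round(2))
m=imaging.camera_model("wrist")
P=[("flange top right front",(-8,-28,127)),("flange top right back",(86,-28,127)),("tab back top mid wd",(-67,-49,148)),("pad in rear",(-12,5,130)),("pad centre",(-48,20,133))]
for n,p in P: print(n,proj(m,np.array(sw(*p))).round(1))
im=imaging.capture("wrist");cv2.imwrite("pics/w11.png",im)
cv2.imwrite("pics/t11.png",imaging.capture("scene"))
```

```text
24.2167 [ 513.  -149.3  338.5] [0.97 0.26 0.21]
flange top right front [[263.6 164.7]]
flange top right back [[262.7  59.5]]
tab back top mid wd [[285.3 229.4]]
pad in rear [[229.4 169.3]]
pad centre [[215.1 206.2]]
```

View pics/w11.png

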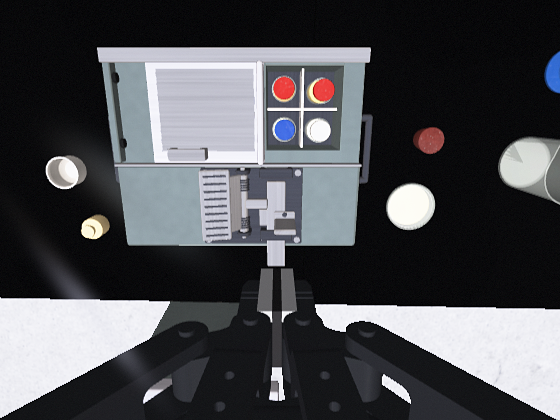

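View pics/t11.png

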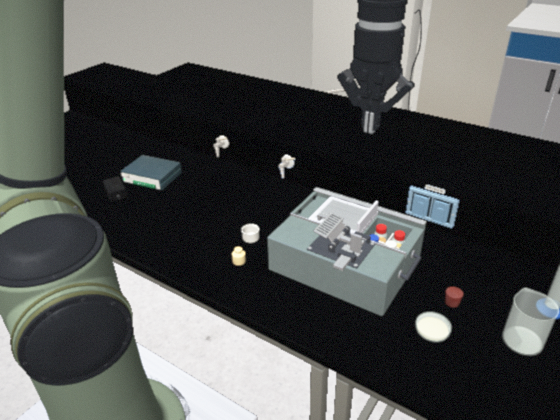

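Run:
```python
from h import *
im=cv2.imread("pics/w11.png")
cv2.imwrite("pics/w11z.png",cv2.resize(im[150:260,190:310],None,fx=5,fy=5,interpolation=cv2.INTER_CUBIC))
```

```text
(no output)
```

View pics/w11z.png

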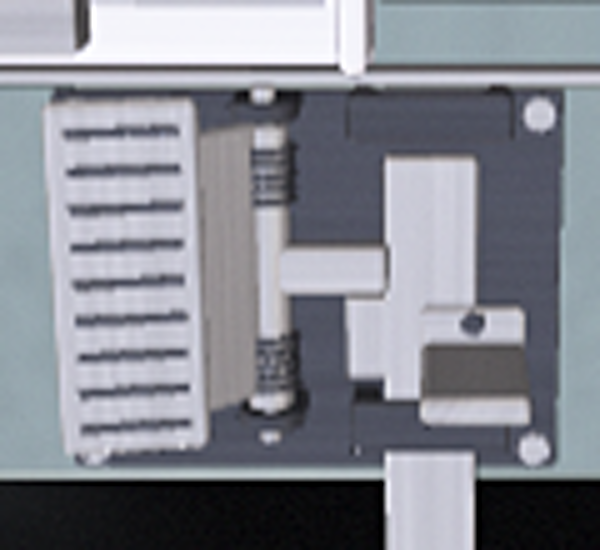

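The tooth sits directly behind the lug with the catch up, and the bolt's nose is clear of the lid.

```bash
python3 -c "
from h import *
bot.sign_off(); print(bot.get_state()['t'])"
```

```text
the job is handed in; nothing more can be done
the job is handed in; nothing more can be done
```

The safe is unlocked and the lid pushed fully open. I handed the job in at about 24 s on the robot's clock, against the 42 s limit.

**What I did**
- **Catch:** I pressed it down about 12 mm with the left fingertip, at about 11 N, and kept it down.
- **Bolt:** The right fingertip pushed the tab back until it hit its stop, where the push force rose to 14 N.
- **Release:** I lifted straight up so the catch could spring back.
- **Lid:** With the fingers shut, I pushed the flange to the left until it hit its stop, where the force rose to 17 N.

**Last checks**
- **Lock:** The final close-up shows the catch up at its rest position, its tooth directly behind the bolt's lug, and the bolt's nose clear of the lid.
- **Lid travel:** The flange's front corner sits where a 90 mm opening should put it, at about pixel (263, 164).
- **Vials and other items:** All four vials are standing in their cells. The weight, crucible, dish and stopper look unmoved, judged by eye from the pictures.

**Disagreements**
- **Safe position:** Distances across the safe from the wrist camera came out about 2% too small, so its position was good to only a few millimetres. I used contact forces to find the exact heights and stops.
- **Lid force:** The force readings between the lid push steps were near zero, not the expected 3 to 5 N. They were taken while the arm was paused, so the lid may have coasted ahead of the finger. The rise at the stop and the picture confirm it is open.

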